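# Gauge the glass box along the dresser rail with the flip stop

## Task

Flip the white stop leaf on the dresser's dark wood rail all the way down, then slide the frosted glass box flush along the rail until its end seats against the leaf's rubber-tipped screw, and hold it there for a second with a light but definite push. Then flip the leaf back up out of the way and leave the box standing exactly where it was gauged, flush to the rail, so that it keeps clear of the tilt-out bin. Be gentle with the glass box and the leaf throughout (never press the box hard against rail or screw), and leave the clipper, hair claw and coaster alone.

Things in the scene. Friction and masses are not known exactly. Their poses are not given: they have to be found in the camera images.
- rail: Dark wooden rail (the fence), fixed to the dresser top: 360 mm long (its y), 16 mm thick (its x), 34 mm high. Origin on the dresser top, mid-thickness, 190 mm from its +y end. The working face is at x = -8 mm, towards the robot; z is up.
- leaf (a joint): Angle of the white plastic stop leaf about its hinge along the rail's top (parallel to rail y, at rail y = -60 mm). 0 = fully down (rigid end stop), arm level across the rail and reaching out over the working side; grows as it swings up and over to 1.75 rad, a little past upright. Stiff hinge (0.09 N m): the leaf stays at any angle where it is let go.
- leaf_hinge (a point): Point on the leaf's hinge axis, mid-width of the 12 mm wide leaf, 48 mm above the dresser. Its y is the hinge axis (along rail y); the frame turns with the leaf and is parallel to the rail's when down. In it the arm is 10 mm thick (z -5 to 5 mm) and reaches from x = -2 to -97 mm; a lug 18 mm wide hangs from it at x = -38 mm down to z = -38 mm.
- leaf_tab (a point): Grip point on the thumb tab at the leaf's free end: a block 12 mm wide (y), 22 mm long (x), standing 23 mm above the arm when down. The point is at x = -86, z = +18 mm in the leaf_hinge frame (66 mm above the dresser when down), 10 mm below the tab's top. Pinched across its 12 mm width by fingers pointing down, it can turn between the pads as the leaf swings.
- screw_root (a point): Point on the +y side of the leaf's lug (x = -38, y = 6, z = -28 mm in the leaf_hinge frame) where the adjusting screw comes out, along +y. The screw ends in a flat rubber tip 11 mm across that meets the box's -y end. The tip stands 8 to 18 mm out from this point, different each time; it is locked, and its pose is not given: find it by touch.
- glass_box: Closed rigid frosted glass box, slippery, 0.2 to 0.36 kg: 60 mm wide (x), 84 mm long (y), 40 mm high, with a grip rib on top 14 mm wide (x), 40 mm long (y), from 40 to 64 mm height. Origin at the centre of the underside. Starts on the rail's working side, off the face and askew, on the +y side of the leaf; it slides towards the rail's -y. Flush, its centre is at rail x = -38 mm.
- coaster: Round wooden coaster, 94 mm across, 9 mm thick, lying on the robot's side of the rail. Origin at the centre of the underside. Leave it alone.
- clipper: Chrome nail clipper, 58 mm long, 13 mm wide, 16 mm high, lying beyond the rail. Origin under its centre. Leave it alone.
- hair_claw: Lavender plastic hair claw, 78 mm long, about 50 mm wide and 50 mm high, lying beyond the rail. Origin under its centre. Leave it alone.
Not all that is in view belongs to the job. What is meant by the glass_box is not red, and is the larger of those in its own colour.

How it is judged:
By the outcome, as a careful person would: the job done as asked, in the order asked, and still so for the second after the job is handed in, with the robot touching nothing.
It also fails if it takes over 72 s, if anything falls off the work surface, if the arm or the gripper's body presses on something with over 40 N, if the wrist force passes 120 N, or if a joint passes its speed limit or range.

## Robot

A 6-joint arm with a two-finger parallel gripper is mounted at the origin on the work surface. World frame = base frame: x ahead of the robot, y to its left, z up, the work surface at z = 0. Lengths are in mm, angles in rad, forces in N, time in s.
With the tool pointing down it reaches from about 300 to 875 mm from the base axis. Payload 6.4 kg.
Tool frame: the origin (TCP) lies at the very end of the fingers, on their centre line; the grasp point (between the pads) lies 19 mm behind it (hold_point_z is the distance from the TCP to the grasp point, in mm); z points along the fingers, y is the direction in which the jaws open and shut (so a half turn about z gives the same grasp; the last joint's range is limited). The gripper opens to 88 mm and grips with 3 to 60 N. Pads are 18 mm wide; open, the fingers measure 123 mm over their backs; the gripper's body (75 mm by 187 mm) begins 45 mm behind the grasp point.
Start: joints at [1.024, 0.181, 1.607, -0, 1.354, -0.206], TCP at [192.178, 541.949, 238.714] pointing down, gripper open.
Joint ranges: [-2.99, 2.99], [-0.89, 2.07], [0.3, 2.58], [-1.14, 4.28], [0, 2.63], [-3.12, 3.12]. Speed limits (rad/s): [2.57, 2.57, 3.01, 3.14, 3.14, 3.14].

## Interface

Orientations are given as a unit quaternion [x, y, z, w].
In Python, from rig import * gives the robot as it stands.
- The arm moves only by the shell command python3 -m creep 'ROWS'. ROWS is JSON, a list of rows, each a list of 7 numbers: the shift along the tool's x, y, z in units of 30 mm (1.0 is 30 mm), then the turn, a rotation vector about the tool's x, y, z in units of 8 degrees (1.0 is 8 degrees), then the opening in per cent of the stroke, from 0 (shut) to 100 (fully open). A call has 1 to 10 rows; each row is the pose to reach, as a shift and turn from the pose measured when the call began, along the tool's axes at that moment; what a row does not reach only later rows make up. A row lasts 1/10 s, in which the tool goes at most 50 mm and 8.59 degrees, less where a joint would pass 70% of its speed; a pose out of reach is approached as far as the arm can. A call with a gripper value outside its range is refused whole. The fingers move at their own pace and stop on an object; the grip force is fixed at half the most. Time passes only in rows, so rows that repeat a pose let the fingers close. It gives the time, the measured TCP pose, the force and the opening at its end, in the units of the state.
- sense(): the state, without advancing time (a new reading comes with each control period).
- camera(name): name is "side" or "top" or "wrist"; returns a dict with "image" (420x560x3 uint8, blue, green, red), "range_z" (420x560 float32, mm along the optical axis (not along the pixel's ray), 0 where there is no reading), "vertical_fov" (degrees; the focal length in pixels is half the picture's height over the tangent of half this angle, whatever the lens; pixels are square), "cx", "cy" (the principal point, pixels), "k1" (the pictures are not rectified: a ray, as slopes to the right and down, at radius r is drawn at 1 + k1 r^2 times it, then the intrinsics apply), "rvec" (rotation vector, rad) and "tvec" (3), from world to camera coordinates, as OpenCV has them. Camera axes: x right, y down, z forward; pixel columns grow to the right and rows downward; lengths in mm; the calibration is good to about 2 mm. A picture is of the moment at which its call begins.
- sign_off(): hands the job in, once; it reports no verdict.
The state is a dict: "clock": time; "q": joint angles; "dq": joint speeds; "tau": joint torques, N m; "position": TCP position; "eef_rot": TCP orientation; "force": force on the tool from outside, world axes, zero at the start; "torque": the same for the moment, N m; "finger_gap": finger opening in mm.
Only numpy, scipy, OpenCV 4.12 (cv2) and the standard library are available. Lean on these libraries where they do the work, as an engineer would, in place of code of your own. Each camera call takes 0.05 s, during which the arm holds its last target. There are 200 camera calls.

## Working session

There is one attempt and no reset: what is moved stays moved. The work goes in short steps, Python scripts to look and compute and a shell command to move; the robot and the scene stay as the last step left them, time stands still between calls to the robot, and variables do not carry over. Pictures are saved under pics/ and viewed, about 8 in all and at most 12, crops included, and the job is handed in when it is done.

```bash
mkdir -p pics; ls; cat > h.py <<'E'
from rig import *
import numpy as np, cv2, pickle
from scipy.spatial.transform import Rotation as R
def grab(n):
    c=camera(n); pickle.dump(c,open(f'{n}.pkl','wb')); return c
def load(n): return pickle.load(open(f'{n}.pkl','rb'))
def K(c):
    f=210/np.tan(np.radians(c['vertical_fov'])/2)
    return np.array([[f,0,c['cx']],[0,f,c['cy']],[0,0,1.]])
def rays(c,uv):
    uv=np.asarray(uv,float).reshape(-1,2); k=K(c)
    d=(uv-[c['cx'],c['cy']])/k[0,0]; s=d.copy()
    for _ in range(20): s=d/(1+c['k1']*(s**2).sum(1,keepdims=True))
    return np.c_[s,np.ones(len(s))]
def Rt(c): return R.from_rotvec(np.ravel(c['rvec'])).as_matrix(),np.ravel(c['tvec'])
def plane(c,uv,z):
    r,t=Rt(c); o=-r.T@t; d=rays(c,uv)@r
    return o+d*((z-o[2])/d[:,2])[:,None]
def depth(c,uv):
    r,t=Rt(c); uv=np.asarray(uv).reshape(-1,2); z=c['range_z'][uv[:,1].astype(int),uv[:,0].astype(int)]
    return (rays(c,uv)*z[:,None]-t)@r
def cloud(c):
    v,u=np.mgrid[0:420,0:560]; return depth(c,np.c_[u.ravel(),v.ravel()]).reshape(420,560,3)
def proj(c,p):
    r,t=Rt(c); q=np.asarray(p,float).reshape(-1,3)@r.T+t; s=q[:,:2]/q[:,2:]
    return s*(1+c['k1']*(s**2).sum(1,keepdims=True))*K(c)[0,0]+[c['cx'],c['cy']]
E
python3 - <<'E'
from h import *
for n in ['top','side']:
    c=grab(n); cv2.imwrite(f'pics/{n}0.png',c['image']); r,t=Rt(c); print(n,-r.T@t,r[2],c['vertical_fov'],c['k1'])
s=sense(); print(s['position'],s['eef_rot'],s['force'],s['finger_gap'],s['clock'])
print(R.from_quat(s['eef_rot']).as_matrix().round(3))
E
```

```text
pics
top [430.45153682  10.04081958 716.24970137] [ 0.19009578 -0.01276709 -0.98168253] 53.190234122866556 -0.044483842375857126
side [360.07357747 513.36607132 464.29216871] [ 0.30838152 -0.75533093 -0.57825256] 54.959940865500776 -0.04409947271987478
[191.91903394 541.53005896 237.92165548] [ 1.69558899e-01  9.85519749e-01 -7.22488966e-04 -2.85217860e-04] [ 0.26694974 -0.87956594  0.9615258 ] 88.34983687218791 0.1
[[-0.942  0.334 -0.001]
 [ 0.334  0.942 -0.001]
 [ 0.    -0.002 -1.   ]]
```

View pics/top0.png

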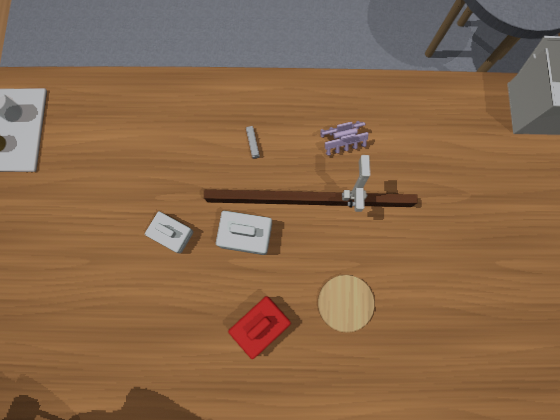

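View pics/side0.png

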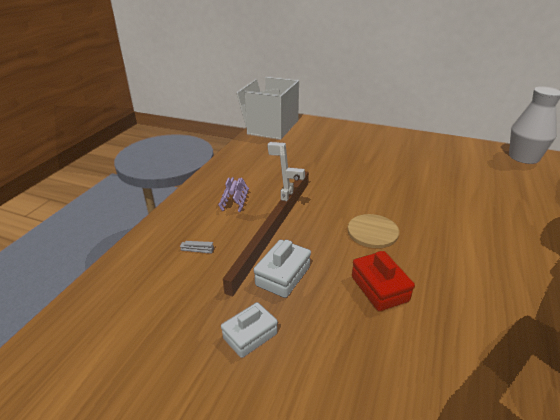

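In the top view the candidates are the grey box at (244,232), a smaller grey box at (168,232) and a red box at (260,327). The one meant is the grey box at (244,232): it is not red, and it is the larger of the two grey ones. The leaf stands up at (360,185) with its tab at (365,165). The coaster is at (346,303).

```bash
python3 - <<'E'
from h import *
c=load('top'); im=c['image']; P=cloud(c); Z=P[...,2]
print('table z',np.median(Z[250:400,300:500]))
hsv=cv2.cvtColor(im,cv2.COLOR_BGR2HSV)
# rail top: dark, height near 34
m=((hsv[...,2]<90)&(abs(Z-34)<7)&(P[...,0]>350)).astype(np.uint8)
m[:180]=0;m[215:]=0
q=np.argwhere(m)[:,::-1]; print('rail n',len(q),q.min(0),q.max(0))
p=plane(c,q,34)[:,:2]; (cx,cy),(w,h),a=cv2.minAreaRect(p.astype(np.float32)); print('rail rect',cx,cy,w,h,a)
mm=p.mean(0); u,s,vt=np.linalg.svd(p-mm,full_matrices=False); print('mean',mm,'dir',vt[0],np.degrees(np.arctan2(vt[0][1],vt[0][0])),'perp spread',np.percentile((p-mm)@vt[1],[2,50,98]),'long',np.percentile((p-mm)@vt[0],[0,100]))
# box
for name,(u0,u1,v0,v1) in dict(big=(205,285,205,260),small=(140,200,205,258)).items():
    g=np.zeros_like(m); g[v0:v1,u0:u1]=1
    grey=(hsv[...,1]<60)&(g>0)
    for zz,lo,hi in ((40,30,48),(64,56,72)):
        b=(grey&(Z>lo)&(Z<hi)).astype(np.uint8)
        q=np.argwhere(b)[:,::-1]
        if len(q)<10: continue
        pp=plane(c,q,zz)[:,:2].astype(np.float32); print(name,zz,len(q),np.median(Z[b>0]),cv2.minAreaRect(pp),pp.mean(0))
# leaf
b=(hsv[...,1]<70)&(hsv[...,2]>110)&(Z>36); b[:150]=0;b[215:]=0;b[:,:335]=0;b[:,385:]=0
q=P[b]; print('leaf n',len(q)); 
for lo in range(36,170,12):
    k=q[(q[:,2]>=lo)&(q[:,2]<lo+12)]
    if len(k): print(lo,len(k),k.min(0).round(),k.max(0).round(),np.median(k,0).round())
cr=cv2.resize(im[140:270,130:390],None,fx=3,fy=3,interpolation=cv2.INTER_CUBIC); cv2.imwrite('pics/crop1.png',cr)
E
```

```text
table z 0.35878328954726085
rail n 1390 [204 190] [417 204]
rail rect 592.0932006835938 -42.04798889160156 357.9225769042969 17.408903121948242 89.24662780761719
mean [592.15591537  -1.75321111] dir [-0.02069649 -0.9997858 ] -91.18590608553761 perp spread [-7.83333229 -0.0849392   8.74492457] long [-138.70688886  219.24329216]
big 40 1585 39.836546097521676 ((530.8549194335938, 68.38748931884766), (82.07145690917969, 60.02998352050781), 81.47250366210938) [530.0651   67.86703]
big 64 232 63.57010306689908 ((530.8848266601562, 68.99591064453125), (40.11091232299805, 14.665201187133789), 81.52088165283203) [530.85065  68.95433]
small 40 677 31.17389753429228 ((530.1094360351562, 192.64105224609375), (63.39079666137695, 44.3851318359375), 62.65746307373047) [529.9897  192.60587]
leaf n 580
48 95 [ 586. -131.   48.] [599. -92.  60.] [ 592. -101.   55.]
60 6 [ 590. -106.   63.] [ 595. -105.   70.] [ 591. -105.   68.]
72 8 [ 558. -114.   74.] [ 596. -105.   84.] [ 591. -106.   79.]
84 94 [ 558. -117.   84.] [598. -94.  96.] [ 581. -106.   94.]
96 125 [ 560. -117.   96.] [ 599. -105.  104.] [ 573. -111.   98.]
108 11 [ 594. -107.  108.] [ 600. -105.  120.] [ 596. -106.  112.]
120 31 [ 596. -116.  120.] [ 624. -105.  132.] [ 603. -106.  128.]
132 152 [ 597. -118.  132.] [ 629. -105.  144.] [ 615. -109.  143.]
144 58 [ 598. -117.  144.] [ 621. -106.  146.] [ 605. -112.  145.]
```

View pics/crop1.png

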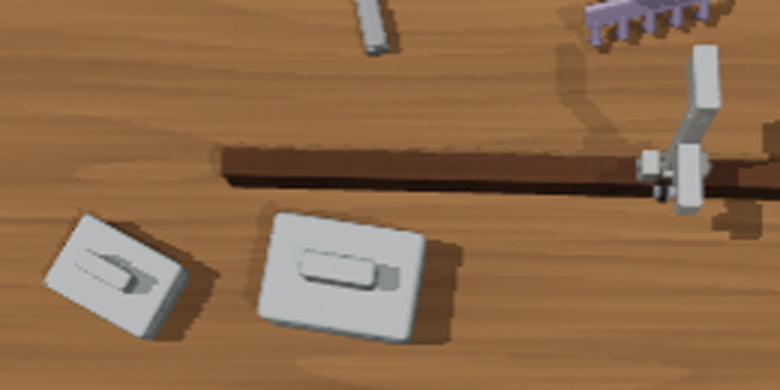

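The crop confirms the box. Its fitted sizes are 82x60 mm at a height of 40, with a 40x14.7 rib at 64, which match. The other grey box is only 63x44. Next I refine the rail frame and write a helper that works out move units.

```bash
cat >> h.py <<'E'
def units(target_tcp,yaw_y_deg,s=None):
    """shift/turn units to bring the TCP to a world point, straight down, tool y axis at yaw_y_deg"""
    s=s or sense(); r=R.from_quat(s['eef_rot']); p=np.array(s['position'])
    a=np.radians(yaw_y_deg); y=np.array([np.cos(a),np.sin(a),0]); z=np.array([0,0,-1.]); x=np.cross(y,z)
    g=R.from_matrix(np.c_[x,y,z])
    return (r.inv().apply(np.array(target_tcp)-p)/30).round(3),((r.inv()*g).as_rotvec(degrees=True)/8).round(3)
E
python3 - <<'E'
from h import *
c=load('top'); im=c['image']; hsv=cv2.cvtColor(im,cv2.COLOR_BGR2HSV); Z=cloud(c)[...,2]
m=((hsv[...,2]<90)&(abs(Z-34)<5))
top=[];bot=[]
for u in list(range(210,335))+list(range(374,412)):
    v=np.where(m[185:212,u])[0]+185
    if len(v)>3: top.append((u,v.min()-.5)); bot.append((u,v.max()+.5))
for n,e in (('far',top),('near',bot)):
    p=plane(c,e,34); f=np.polyfit(p[:,1],p[:,0],1)
    for _ in range(3):
        d=p[:,0]-np.polyval(f,p[:,1]); k=abs(d)<1.5; f=np.polyfit(p[k,1],p[k,0],1)
    print(n,len(p),k.sum(),'yaw_y deg',90-np.degrees(np.arctan(f[0])),'x at y=-52,60',np.polyval(f,[-52,60]),'std',d[k].std())
s=sense(); print(units([617,-112,200],89.2,s), s['clock'])
# side view check of rail: near top edge and face
c=load('side'); im=c['image']; hsv=cv2.cvtColor(im,cv2.COLOR_BGR2HSV);P=cloud(c);Z=P[...,2]
b=(hsv[...,1]<60)&(hsv[...,2]>110)&(abs(P[...,0]-600)<45)&(abs(P[...,1]+112)<25)&(Z>100)
q=P[b]; print('side leaf',len(q),np.percentile(q,[1,50,99],axis=0).round(1))
k=q[q[:,0]>606]; print(np.percentile(k,[1,50,99],axis=0).round(1))
k=P[(abs(Z-34)<2)&(hsv[...,2]<110)&(abs(P[...,0]-592)<14)&(abs(P[...,1]-50)<80)]; f=np.polyfit(k[:,1],k[:,0],1); print('side rail top',len(k),f[0],np.polyval(f,[-52,60]))
E
```

```text
far 129 93 yaw_y deg 88.55715187873058 x at y=-52,60 [598.52948781 601.3505186 ] std 0.7417649100272886
near 129 129 yaw_y deg 89.27004348152249 x at y=-52,60 [584.17532912 585.60230252] std 0.5543863250034422
(array([-20.636, -15.794,   1.282]), array([-0.01 , -0.004, -2.341])) 0.1
side leaf 283 [[ 592.9 -116.7  101.9]
 [ 605.4 -107.8  132.4]
 [ 627.5 -104.9  145.2]]
[[ 606.3 -117.   122. ]
 [ 616.8 -108.   135.3]
 [ 627.9 -105.6  144.2]]
side rail top 591 0.014267835883501081 [591.24254319 592.84054081]
```

```bash
r='[-20.6,-15.8,1.3,0,0,-2.34,40]'; true
python3 -m creep '[[-20.6,-15.8,1.3,0,0,-2.34,50],[-20.6,-15.8,1.3,0,0,-2.34,50],[-20.6,-15.8,1.3,0,0,-2.34,50],[-20.6,-15.8,1.3,0,0,-2.34,50],[-20.6,-15.8,1.3,0,0,-2.34,50],[-20.6,-15.8,1.3,0,0,-2.34,50],[-20.6,-15.8,1.3,0,0,-2.34,50],[-20.6,-15.8,1.3,0,0,-2.34,50],[-20.6,-15.8,1.3,0,0,-2.34,50],[-20.6,-15.8,1.3,0,0,-2.34,50]]'
python3 -c "
from h import *
print(units([617,-111.5,200],89.2))"
```

```text
clock: 1.1
position: [460.6, 127.0, 213.8]
eef_rot: [0.007, 1.0, -0.001, -0.0]
force: [1.3, 0.0, -0.0]
finger_gap: 44.0
(array([-5.327, -7.874,  0.464]), array([-0.008, -0.005, -0.002]))
```

```bash
python3 -m creep '[[-5.33,-7.87,0.46,0,0,0,40],[-5.33,-7.87,0.46,0,0,0,40],[-5.33,-7.87,0.46,0,0,0,40],[-5.33,-7.87,0.46,0,0,0,40],[-5.33,-7.87,0.46,0,0,0,40],[-5.33,-7.87,0.46,0,0,0,40],[-5.33,-7.87,0.46,0,0,0,40],[-5.33,-7.87,0.46,0,0,0,40],[-5.33,-7.87,0.46,0,0,0,40]]'
python3 - <<'E'
from h import *
print(units([617,-111.5,113],89.2))
c=grab('wrist'); cv2.imwrite('pics/w1.png',c['image'])
im=c['image'];hsv=cv2.cvtColor(im,cv2.COLOR_BGR2HSV);P=cloud(c);Z=P[...,2]
b=(hsv[...,1]<60)&(hsv[...,2]>110)&(abs(P[...,0]-605)<45)&(abs(P[...,1]+112)<14)&(Z>100)&(Z<150)
q=P[b]; print(len(q),np.percentile(q,[1,50,99],axis=0).round(1)); k=q[q[:,0]>606]; print(np.percentile(k,[1,50,99],axis=0).round(1))
E
```

```text
clock: 2.0
position: [616.4, -110.2, 199.7]
eef_rot: [0.007, 1.0, -0.0, -0.001]
force: [-0.4, 0.3, 0.5]
finger_gap: 35.1
(array([-0.027, -0.04 ,  2.89 ]), array([-0.003, -0.014,  0.003]))
891 [[ 563.4 -117.8  100.4]
 [ 604.1 -112.3  143.9]
 [ 627.5 -106.8  147. ]]
[[ 606.4 -117.7  142.3]
 [ 616.9 -112.4  144.1]
 [ 627.8 -107.2  146.2]]
```

View pics/w1.png

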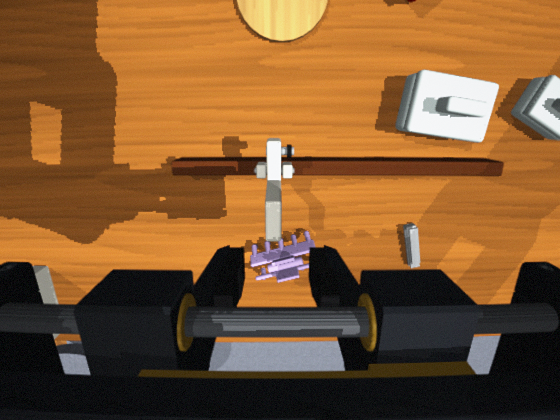

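The wrist view shows the leaf at (273,190), between the fingers' lines. Its y centre is about -112.3. I descend and pinch the tab.

```bash
python3 -m creep '[[0,-0.07,1.5,0,0,0,40],[0,-0.07,2.5,0,0,0,40],[0,-0.07,2.89,0,0,0,40],[0,-0.07,2.89,0,0,0,40],[0,-0.07,2.89,0,0,0,40],[0,-0.07,2.89,0,0,0,20]]'; python3 -m creep '[[0,0,0,0,0,0,16],[0,0,0,0,0,0,14],[0,0,0,0,0,0,12],[0,0,0,0,0,0,10],[0,0,0,0,0,0,0],[0,0,0,0,0,0,0],[0,0,0,0,0,0,0]]'
python3 - <<'E'
from h import *
s=sense(); print(s['position'],s['force'],s['torque'])
# leaf path in tool units from here, a0->0 ; tool x=-rail x, z=down
a0=1.64
f=lambda a: np.array([-86*np.cos(a)+18*np.sin(a),86*np.sin(a)+18*np.cos(a)])
for a in np.linspace(a0,0,20):
    d=(f(a)-f(a0))/30; print(round(a,2),-d[0].round(2),-d[1].round(2))
E
```

```text
clock: 2.65
position: [617.7, -112.4, 115.6]
eef_rot: [0.006, 1.0, -0.001, 0.001]
force: [-0.6, 0.1, -0.2]
finger_gap: 29.0
clock: 3.35
position: [618.7, -112.8, 117.0]
eef_rot: [0.006, 1.0, -0.001, 0.002]
force: [0.3, -0.4, 5.5]
finger_gap: 11.6
[ 618.68282445 -112.75985731  116.96911968] [ 0.2522557  -0.4185136   5.51946888] [ 0.04346965 -0.01633409 -0.03912253]
1.64 -0.0 -0.0
1.55 0.25 -0.06
1.47 0.5 -0.09
1.38 0.75 -0.11
1.29 1.0 -0.1
1.21 1.25 -0.07
1.12 1.5 -0.02
1.04 1.74 0.05
0.95 1.98 0.14
0.86 2.2 0.25
0.78 2.42 0.38
0.69 2.62 0.53
0.6 2.82 0.7
0.52 2.99 0.88
0.43 3.15 1.07
0.35 3.29 1.28
0.26 3.41 1.5
0.17 3.52 1.73
0.09 3.6 1.97
0.0 3.66 2.22
```

```bash
python3 - <<'E'
import numpy as np
f=lambda a: np.array([-89.7*np.cos(a)+21.7*np.sin(a),89.7*np.sin(a)+21.7*np.cos(a)])
a0=1.64
for a in np.linspace(a0,0,21):
    d=(f(a)-f(a0))/30; print(round(a,2),-d[0].round(2),-d[1].round(2))
E
```

```text
1.64 -0.0 -0.0
1.56 0.24 -0.07
1.48 0.49 -0.11
1.39 0.74 -0.14
1.31 0.99 -0.14
1.23 1.25 -0.13
1.15 1.5 -0.09
1.07 1.74 -0.03
0.98 1.98 0.04
0.9 2.21 0.14
0.82 2.44 0.25
0.74 2.65 0.39
0.66 2.86 0.54
0.57 3.05 0.7
0.49 3.22 0.88
0.41 3.38 1.08
0.33 3.53 1.28
0.25 3.65 1.5
0.16 3.76 1.73
0.08 3.85 1.97
0.0 3.92 2.21
```

```bash
python3 -m creep '[[0.24,0,-0.07,0,0,0,0],[0.49,0,-0.11,0,0,0,0],[0.74,0,-0.14,0,0,0,0],[0.99,0,-0.14,0,0,0,0],[1.25,0,-0.13,0,0,0,0],[1.5,0,-0.09,0,0,0,0],[1.74,0,-0.03,0,0,0,0],[1.98,0,0.04,0,0,0,0],[1.98,0,0.04,0,0,0,0]]'
python3 -c "
from h import *
s=sense(); print(s['position'],s['force'],s['finger_gap']); p=s['position']; print(np.hypot(p[0]-590.9,p[2]+19-48),np.arctan2(p[2]+19-48,590.9-p[0])+np.arctan2(-21.7,89.7))"
```

```text
clock: 4.25
position: [558.1, -112.0, 115.0]
eef_rot: [0.006, 1.0, -0.001, 0.002]
force: [4.5, -0.6, -4.0]
finger_gap: 11.8
[ 558.1263391  -111.95925715  115.02489818] [ 4.5234122  -0.63272866 -4.0107354 ] 11.800982673614595
92.05648242010226 0.9694370554979407
```

```bash
python3 -m creep '[[0.23,0,0.1,0,0,0,0],[0.46,0,0.21,0,0,0,0],[0.67,0,0.35,0,0,0,0],[0.88,0,0.5,0,0,0,0],[1.07,0,0.66,0,0,0,0],[1.24,0,0.84,0,0,0,0],[1.4,0,1.04,0,0,0,0],[1.55,0,1.24,0,0,0,0],[1.67,0,1.46,0,0,0,0],[1.67,0,1.46,0,0,0,0]]'
python3 -c "
from h import *
s=sense(); print(s['position'],s['force'],s['finger_gap']); p=s['position']; print(np.hypot(p[0]-590.9,p[2]+19-48),np.arctan2(p[2]+19-48,590.9-p[0])+np.arctan2(-21.7,89.7))"
```

```text
clock: 5.25
position: [509.5, -111.4, 71.6]
eef_rot: [0.007, 1.0, -0.001, 0.004]
force: [8.8, 2.4, -2.0]
finger_gap: 11.9
[ 509.48198426 -111.40598511   71.57129464] [ 8.81629763  2.38239017 -2.0277577 ] 11.882996134558898
91.8760491858462 0.24442098471013204
```

```bash
python3 -m creep '[[0.03,0,0.12,0,0,0,0],[0.08,0,0.24,0,0,0,0],[0.12,0,0.36,0,0,0,0],[0.15,0,0.48,0,0,0,0],[0.18,0,0.58,0,0,0,0],[0.18,0,0.58,0,0,0,0]]'
python3 -c "
from h import *
s=sense(); print(s['position'],s['force'],s['finger_gap']); p=s['position']; print(np.hypot(p[0]-590.9,p[2]+19-48),np.arctan2(p[2]+19-48,590.9-p[0])+np.arctan2(-21.7,89.7))
c=grab('side');P=cloud(c);h=cv2.cvtColor(c['image'],cv2.COLOR_BGR2HSV)
cv2.imwrite('pics/s2.png',cv2.resize(c['image'][100:250,200:400],None,fx=4,fy=4))"
```

```text
clock: 5.85
position: [504.0, -111.3, 53.6]
eef_rot: [0.007, 1.0, -0.001, 0.004]
force: [2.8, 1.2, 2.1]
finger_gap: 11.6
[ 504.0281434  -111.27438494   53.63652011] [2.77828634 1.24992117 2.12103728] 11.625795468527247
90.29771643103685 0.038982986411643966
```

View pics/s2.png

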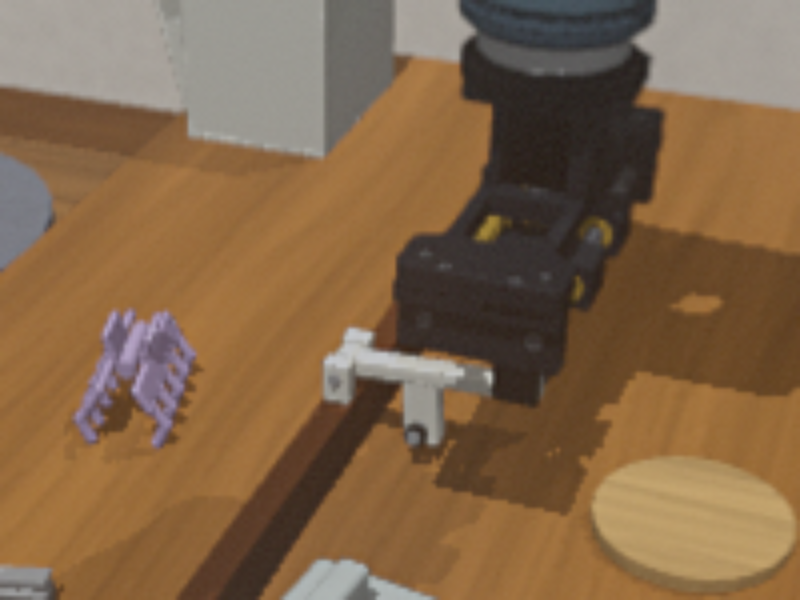

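The crop shows the leaf almost level, with its lug and screw at (415,430). I press down gently until the end stop shows in the force.

```bash
python3 -m creep '[[0.0,0,0.06,0,0,0,0],[0.0,0,0.1,0,0,0,0],[0.0,0,0.1,0,0,0,0]]';python3 -m creep '[[0.0,0,0.06,0,0,0,0],[0.0,0,0.08,0,0,0,0],[0.0,0,0.08,0,0,0,0]]'
```

```text
clock: 6.2
position: [503.5, -111.2, 50.3]
eef_rot: [0.007, 1.0, -0.001, 0.003]
force: [-0.1, -1.1, 2.4]
finger_gap: 11.6
clock: 6.5
position: [503.2, -111.3, 48.0]
eef_rot: [0.007, 1.0, -0.001, 0.003]
force: [-2.7, 0.5, 6.2]
finger_gap: 11.7
```

```bash
python3 -m creep '[[-0.03,0,0.05,0,0,0,0],[-0.03,0,0.05,0,0,0,0],[-0.03,0,0.05,0,0,0,0]]'
```

```text
clock: 6.8
position: [503.3, -111.3, 47.5]
eef_rot: [0.006, 1.0, -0.001, 0.001]
force: [-8.5, 2.4, 19.8]
finger_gap: 12.0
```

Hard stop reached. I release, back up, and check that the leaf is level.

```bash
python3 -m creep '[[0,0,0,0,0,0,30],[0,0,0,0,0,0,35],[0,0,0,0,0,0,40],[0,0,-1,0,0,0,40],[0,0,-2.5,0,0,0,40],[0,0,-3.8,0,0,0,45],[0,1,-3.8,0,0,0,50],[0,1,-3.8,0,0,0,50]]'
python3 - <<'E'
from h import *
for n in ['top','side']:
    c=grab(n); P=cloud(c); h=cv2.cvtColor(c['image'],cv2.COLOR_BGR2HSV)
    b=(h[...,1]<70)&(h[...,2]>110)&(abs(P[...,1]+112)<12)&(P[...,0]>480)&(P[...,0]<600)&(P[...,2]>46)&(P[...,2]<85)
    q=P[b]; print(n,len(q))
    for lo in range(490,600,10):
        k=q[(q[:,0]>=lo)&(q[:,0]<lo+10)]
        if len(k): print(lo,len(k),np.percentile(k,[5,50,95],axis=0)[:,1:].round(1).tolist())
cv2.imwrite('pics/s3.png',cv2.resize(c['image'][100:330,200:400],None,fx=3,fy=2.6))
print(units([530.9,68.6,110],171.5), units([530.9,68.6,110],-8.5),sense()['q'])
E
```

```text
clock: 7.6
position: [503.7, -79.3, 162.4]
eef_rot: [0.006, 1.0, -0.001, 0.002]
force: [0.1, -0.2, -0.9]
finger_gap: 43.9
top 0
side 365
490 30 [[-113.4, 48.4], [-106.3, 62.6], [-105.2, 76.8]]
500 57 [[-114.6, 47.5], [-106.5, 66.0], [-104.7, 76.6]]
510 42 [[-113.9, 46.3], [-106.3, 58.4], [-104.7, 77.1]]
520 29 [[-115.6, 48.0], [-108.5, 52.6], [-104.9, 53.9]]
530 24 [[-116.7, 50.4], [-109.0, 52.9], [-105.2, 53.5]]
540 30 [[-114.5, 48.3], [-108.4, 52.4], [-104.9, 54.4]]
550 29 [[-115.2, 47.1], [-107.3, 52.6], [-105.1, 53.9]]
560 33 [[-116.8, 46.9], [-107.7, 52.1], [-105.6, 53.7]]
570 31 [[-116.1, 47.5], [-108.2, 52.4], [-105.5, 54.2]]
580 37 [[-122.3, 48.4], [-112.1, 53.3], [-103.2, 56.4]]
590 23 [[-122.8, 54.1], [-115.0, 55.7], [-101.1, 57.1]]
(array([-0.873,  4.99 ,  1.685]), array([-2.200e-02, -1.000e-03, -1.027e+01])) (array([-0.873,  4.99 ,  1.685]), array([-1.000e-03,  2.300e-02,  1.223e+01])) [-3.91556053e-01  1.19938997e-01  1.84412732e+00 -1.57382335e-03
  1.17508934e+00 -1.95026174e+00]
```

```bash
python3 -m creep '[[-0.87,5,1.68,0,0,12.23,50],[-0.87,5,1.68,0,0,12.23,50],[-0.87,5,1.68,0,0,12.23,50],[-0.87,5,1.68,0,0,12.23,50],[-0.87,5,1.68,0,0,12.23,50],[-0.87,5,1.68,0,0,12.23,50],[-0.87,5,1.68,0,0,12.23,50],[-0.87,5,1.68,0,0,12.23,50],[-0.87,5,1.68,0,0,12.23,50],[-0.87,5,1.68,0,0,12.23,50]]'
python3 -m creep '[[0,0,0,0,0,1.8,50],[0,0,0,0,0,2.2,50],[0,0,0,0,0,2.2,50]]'
python3 - <<'E'
from h import *
c=grab('wrist');P=cloud(c);h=cv2.cvtColor(c['image'],cv2.COLOR_BGR2HSV)
for lo,hi in((36,46),(60,68)):
    b=(h[...,1]<60)&(abs(P[...,0]-531)<60)&(abs(P[...,1]-68)<60)&(P[...,2]>lo)&(P[...,2]<hi)
    q=P[b][:,:2].astype(np.float32); print(len(q), cv2.minAreaRect(q) if len(q) else '')
print(units([530.9,68.6,45],-8.5),sense()['q'])
cv2.imwrite('pics/w2.png',c['image'])
E
```

```text
clock: 8.7
position: [530.2, 68.1, 108.7]
eef_rot: [0.672, 0.74, -0.001, 0.001]
force: [0.0, 0.8, -0.3]
finger_gap: 44.4
clock: 9.0
position: [529.6, 67.3, 107.4]
eef_rot: [0.779, 0.628, -0.002, 0.0]
force: [0.6, 0.3, -0.4]
finger_gap: 44.1
6699 ((530.7189331054688, 69.1039047241211), (83.44454956054688, 59.67825698852539), 81.27753448486328)
1074 ((530.886962890625, 68.95616912841797), (39.839027404785156, 13.9691743850708), 81.51030731201172)
(array([0.052, 0.035, 2.086]), array([-0.016,  0.022, -0.445])) [-0.09407727  0.25133448  1.81236737 -0.00321437  1.08030895  0.1178795 ]
```

View pics/w2.png

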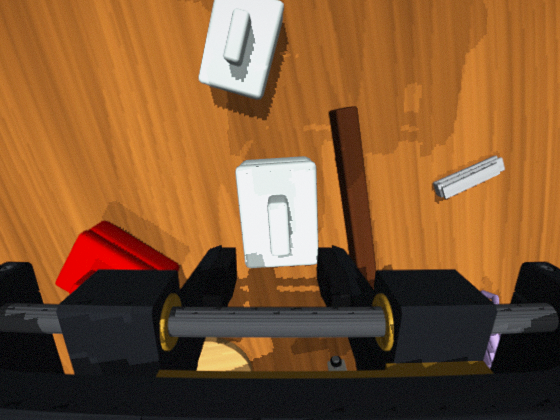

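The wrist view shows the chosen box at (278,213), with its rib at (279,225) between the fingers. I correct the yaw, descend and pinch the rib.

```bash
python3 -m creep '[[0.05,0.03,0.7,0,0,-0.44,50],[0.05,0.03,1.4,0,0,-0.44,50],[0.05,0.03,1.9,0,0,-0.44,50],[0.05,0.03,2.05,0,0,-0.44,50],[0.05,0.03,2.05,0,0,-0.44,50],[0.05,0.03,2.05,0,0,-0.44,50]]'
python3 -c "
from h import *
print(units([530.9,69,45],-8.5))"
python3 -m creep '[[0,0,0,0,0,0,40],[0,0,0,0,0,0,30],[0,0,0,0,0,0,20],[0,0,0,0,0,0,18],[0,0,0,0,0,0,15],[0,0,0,0,0,0,10],[0,0,0,0,0,0,10]]'
python3 -c "
from h import *
print(units([538,69,45],-0.8))"

```

```text
clock: 9.65
position: [531.3, 68.4, 46.7]
eef_rot: [0.758, 0.653, -0.002, 0.0]
force: [0.1, 0.1, 0.0]
finger_gap: 43.8
(array([ 0.016, -0.017,  0.056]), array([-0.009,  0.021, -0.001]))
clock: 10.35
position: [531.3, 68.5, 46.9]
eef_rot: [0.758, 0.653, -0.002, 0.0]
force: [-0.8, 0.8, 2.0]
finger_gap: 13.7
(array([0.049, 0.217, 0.061]), array([-0.011,  0.02 , -0.963]))
```

```bash
python3 -m creep '[[0,0,0,0,0,-0.3,10],[0,0.05,0,0,0,-0.65,10],[0.02,0.15,0,0,0,-0.96,10],[0.05,0.3,0,0,0,-0.96,10],[0.07,0.45,0,0,0,-0.96,10],[0.09,0.6,0,0,0,-0.96,10],[0.09,0.6,0,0,0,-0.96,10]]'
python3 -c "
from h import *
print(units([550.4,-30,46.9],-0.8))"

```

```text
clock: 11.05
position: [549.9, 68.5, 46.9]
eef_rot: [0.712, 0.702, -0.001, 0.0]
force: [-0.0, -0.8, 2.1]
finger_gap: 13.7
(array([-3.281,  0.063,  0.008]), array([-0.009,  0.019, -0.005]))
```

```bash
python3 -m creep '[[-0.2,0,0,0,0,0,10],[-0.6,0,0,0,0,0,10],[-1.0,0,0,0,0,0,10],[-1.4,0,0,0,0,0,10],[-1.8,0,0,0,0,0,10],[-2.1,0,0,0,0,0,10],[-2.4,0,0,0,0,0,10],[-2.6,0,0,0,0,0,10],[-2.6,0,0,0,0,0,10]]'
python3 - <<'E'
from h import *
c=grab('side'); cv2.imwrite('pics/s4.png',cv2.resize(c['image'][130:330,180:400],None,fx=3.6,fy=3))
print(sense()['position'],sense()['force'])
E
```

```text
clock: 11.95
position: [548.6, -10.5, 46.9]
eef_rot: [0.713, 0.702, -0.002, 0.0]
force: [-0.3, -1.3, -1.5]
finger_gap: 13.9
[548.63535743 -10.06271342  46.90638642] [-0.01207048  0.87655515 -2.39109209]
```

View pics/s4.png

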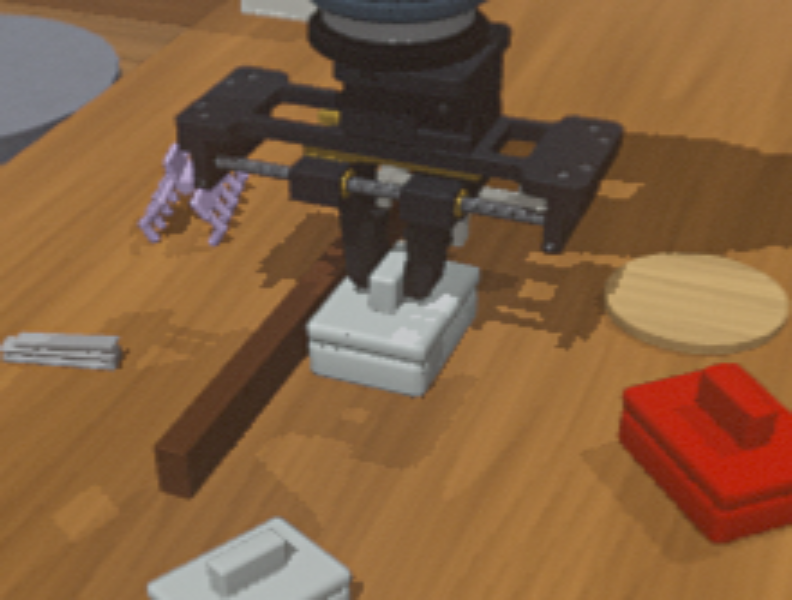

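The side crop shows the box upright in the grip at (390,320), parallel to the rail with a small gap. Now I ease it onto the face.

```bash
python3 -m creep '[[0,0.04,0,0,0,0,10],[0,0.08,0,0,0,0,10],[0,0.12,0,0,0,0,10],[0,0.12,0,0,0,0,10]]'; python3 -m creep '[[0,0.02,0,0,0,0,10],[0,0.03,0,0,0,0,10],[0,0.03,0,0,0,0,10]]'
python3 -c "
from h import *
s=sense();print(s['position'],s['force'],s['torque'])"
```

```text
clock: 12.4
position: [552.5, -9.8, 46.9]
eef_rot: [0.712, 0.702, -0.001, 0.001]
force: [-0.8, -0.1, -0.1]
finger_gap: 13.4
clock: 12.7
position: [553.3, -9.7, 46.9]
eef_rot: [0.712, 0.702, -0.002, 0.0]
force: [-3.2, 0.7, 2.0]
finger_gap: 13.7
[553.33433158  -9.65451205  46.90185903] [-3.20999646  0.65298367  2.03752576] [ 0.00502815  0.39224584 -0.03383025]
```

```bash
python3 -m creep '[[0,0.02,0,0,0,0,10],[0,0.03,0,0,0,0,10],[0,0.03,0,0,0,0,10]]'
python3 -c "
from h import *
s=sense();print(s['position'],s['force'],s['torque'])"
```

```text
clock: 13.0
position: [554.3, -9.6, 46.9]
eef_rot: [0.712, 0.702, -0.001, 0.0]
force: [-2.3, -0.3, 1.4]
finger_gap: 13.7
[554.2909623   -9.64811467  46.90132865] [-2.28596034 -0.34772536  1.42755073] [-0.02747211  0.33476232 -0.01349004]
```

```bash
python3 -m creep '[[0,0.02,0,0,0,0,10],[0,0.02,0,0,0,0,10],[0,0.02,0,0,0,0,10]]'
python3 - <<'E'
from h import *
s=sense();print(s['position'],s['force'],s['torque'])
c=grab('top');P=cloud(c);h=cv2.cvtColor(c['image'],cv2.COLOR_BGR2HSV)
b=(h[...,1]<60)&(abs(P[...,0]-550)<45)&(abs(P[...,1]+10)<50)&(P[...,2]>36)&(P[...,2]<46)
q=P[b][:,:2].astype(np.float32); print(len(q), cv2.minAreaRect(q) if len(q) else '')
cv2.imwrite('pics/t5.png',cv2.resize(c['image'][170:260,240:380],None,fx=5.5,fy=5.5,interpolation=cv2.INTER_CUBIC))
E
```

```text
clock: 13.3
position: [555.0, -9.7, 46.9]
eef_rot: [0.712, 0.702, -0.001, 0.001]
force: [-1.2, 0.0, 0.8]
finger_gap: 13.9
[555.02411538  -9.67253765  46.90054713] [-1.20402976  0.02960444  0.80456554] [-0.0852875   0.29538789 -0.03718416]
61 ((533.9781494140625, 0.7276496887207031), (94.4571762084961, 40.862754821777344), 61.71540451049805)
```

View pics/t5.png

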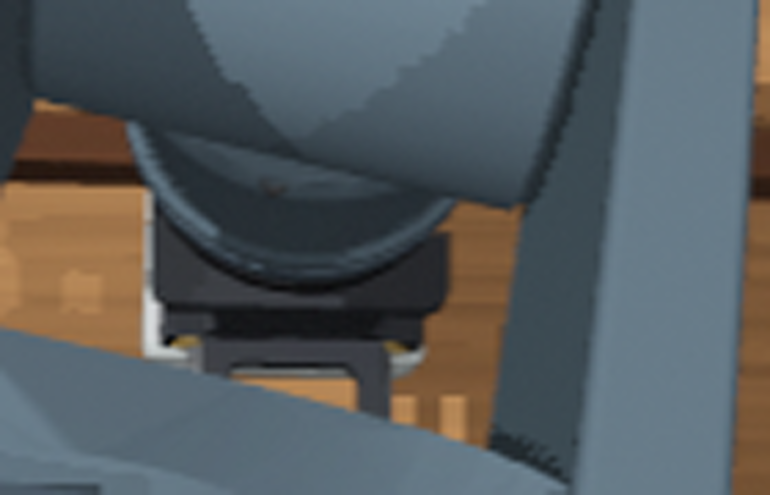

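The top view is blocked by the arm, so I go on by force.

```bash
python3 -m creep '[[0,0.02,0,0,0,0,10],[0,0.02,0,0,0,0,10]]';python3 -m creep '[[0,0.02,0,0,0,0,10],[0,0.02,0,0,0,0,10]]'
python3 - <<'E'
from h import *
s=sense();print(s['position'],s['force'],s['torque'])
c=grab('side');P=cloud(c);h=cv2.cvtColor(c['image'],cv2.COLOR_BGR2HSV)
b=(h[...,1]<60)&(abs(P[...,0]-550)<45)&(abs(P[...,1]+10)<60)&(P[...,2]>37)&(P[...,2]<42)
q=P[b]; print(len(q),np.percentile(q,[0,1,99,100],axis=0).round(1))
k=P[(abs(P[...,2]-34)<1.5)&(h[...,2]<110)&(abs(P[...,0]-592)<14)&(P[...,1]>40)&(P[...,1]<130)]
f=np.polyfit(k[:,1],k[:,0],1);d=k[:,0]-np.polyval(f,k[:,1]); print(f,np.percentile(d,[1,5,95,99]))
E
```

```text
clock: 13.55
position: [555.3, -9.7, 46.9]
eef_rot: [0.712, 0.702, -0.002, 0.0]
force: [-4.4, -0.7, 2.9]
finger_gap: 13.7
clock: 13.75
position: [555.4, -9.7, 46.9]
eef_rot: [0.712, 0.702, -0.002, -0.0]
force: [-5.5, 0.4, 4.6]
finger_gap: 13.8
[555.36812697  -9.74302648  46.94545973] [-5.48860396  0.37180333  4.62261865] [-0.10305412  0.8995112   0.03472567]
637 [[524.4 -51.8  37. ]
 [525.2 -47.8  37.2]
 [583.3  31.6  41.8]
 [584.3  32.8  42. ]]
[1.17971827e-02 5.92302803e+02] [-7.33785532 -6.60435489  7.16127766  8.0353398 ]
```

Contact with the rail is at TCP x=555.3 (box edge 584, rail face 584.2). Now I slide towards the screw.

```bash
python3 -m creep '[[-0.1,0,0,0,0,0,10],[-0.25,0,0,0,0,0,10],[-0.4,0,0,0,0,0,10],[-0.4,0,0,0,0,0,10]]'
python3 -c "
from h import *
s=sense();print(s['position'],s['force'],s['torque'])"
```

```text
clock: 14.2
position: [555.2, -22.3, 46.9]
eef_rot: [0.712, 0.702, -0.002, -0.0]
force: [-2.8, 1.9, 2.5]
finger_gap: 14.0
[555.16113654 -22.30950721  46.9292657 ] [-2.78183143  1.88461035  2.48178168] [0.17078177 0.49827698 0.03625667]
```

```bash
python3 -m creep '[[-0.12,0,0,0,0,0,10],[-0.27,0,0,0,0,0,10],[-0.42,0,0,0,0,0,10],[-0.57,0,0,0,0,0,10],[-0.65,0,0,0,0,0,10],[-0.65,0,0,0,0,0,10]]'
python3 -c "
from h import *
s=sense();print(s['position'],s['force'],s['torque'])"
```

```text
clock: 14.8
position: [554.9, -42.7, 46.9]
eef_rot: [0.713, 0.702, -0.002, 0.0]
force: [-2.4, -0.4, 1.3]
finger_gap: 13.8
[554.91516363 -42.68313029  46.9465327 ] [-2.39482657 -0.38486786  1.25348508] [-0.056103    0.38283495  0.07264715]
```

```bash
python3 -m creep '[[-0.04,0,0,0,0,0,10],[-0.08,0,0,0,0,0,10],[-0.08,0,0,0,0,0,10]]';python3 -m creep '[[-0.04,0,0,0,0,0,10],[-0.08,0,0,0,0,0,10],[-0.08,0,0,0,0,0,10]]'
```

```text
clock: 15.1
position: [554.9, -45.2, 46.9]
eef_rot: [0.712, 0.702, -0.003, 0.0]
force: [-2.1, 2.1, 1.0]
finger_gap: 13.5
clock: 15.4
position: [554.8, -47.7, 46.9]
eef_rot: [0.712, 0.702, -0.003, 0.0]
force: [-1.3, 1.4, 0.9]
finger_gap: 13.8
```

```bash
python3 -m creep '[[-0.03,0,0,0,0,0,10],[-0.05,0,0,0,0,0,10],[-0.05,0,0,0,0,0,10]]';python3 -m creep '[[-0.03,0,0,0,0,0,10],[-0.05,0,0,0,0,0,10],[-0.05,0,0,0,0,0,10]]'
```

```text
clock: 15.7
position: [554.8, -49.3, 46.9]
eef_rot: [0.713, 0.702, -0.003, 0.0]
force: [-1.4, 2.2, 1.4]
finger_gap: 13.7
clock: 16.0
position: [554.8, -50.9, 46.9]
eef_rot: [0.713, 0.702, -0.003, 0.0]
force: [-2.0, 2.1, 1.4]
finger_gap: 13.5
```

```bash
python3 -m creep '[[-0.02,0,0,0,0,0,10],[-0.03,0,0,0,0,0,10],[-0.03,0,0,0,0,0,10]]';python3 -m creep '[[-0.02,0,0,0,0,0,10],[-0.03,0,0,0,0,0,10],[-0.03,0,0,0,0,0,10]]'
```

```text
clock: 16.3
position: [554.8, -51.9, 46.9]
eef_rot: [0.713, 0.702, -0.003, 0.0]
force: [-1.6, 3.2, 1.5]
finger_gap: 13.6
clock: 16.6
position: [554.8, -52.9, 46.9]
eef_rot: [0.713, 0.702, -0.003, 0.0]
force: [-2.0, 2.3, 0.9]
finger_gap: 13.7
```

```bash
python3 -m creep '[[-0.02,0,0,0,0,0,10],[-0.03,0,0,0,0,0,10],[-0.03,0,0,0,0,0,10]]'
```

```text
clock: 16.9
position: [554.7, -53.9, 46.9]
eef_rot: [0.713, 0.702, -0.003, 0.0]
force: [-1.8, 2.6, 0.3]
finger_gap: 13.8
```

```bash
python3 -m creep '[[-0.02,0,0,0,0,0,10],[-0.03,0,0,0,0,0,10],[-0.03,0,0,0,0,0,10]]'
```

```text
clock: 17.2
position: [554.7, -54.6, 46.9]
eef_rot: [0.713, 0.702, -0.003, 0.0]
force: [-1.9, 4.6, 1.9]
finger_gap: 13.9
```

```bash
python3 -m creep '[[-0.01,0,0,0,0,0,10],[-0.02,0,0,0,0,0,10],[-0.02,0,0,0,0,0,10]]'
python3 -c "
from h import *
s=sense();print(s['position'],s['force'],s['torque'])"
```

```text
clock: 17.5
position: [554.8, -54.7, 47.0]
eef_rot: [0.713, 0.702, -0.002, -0.0]
force: [-1.6, 6.2, 1.9]
finger_gap: 13.9
[554.75242055 -54.69025141  46.96920855] [-1.57027666  6.21204941  1.87753234] [0.93473794 0.26781978 0.06011849]
```

```bash
python3 -m creep '[[-0.01,0,0,0,0,0,10],[-0.02,0,0,0,0,0,10],[-0.02,0,0,0,0,0,10]]'
python3 -c "
from h import *
s=sense();print(s['position'],s['force'],s['torque'])"
```

```text
clock: 17.8
position: [554.7, -54.7, 47.0]
eef_rot: [0.713, 0.702, -0.002, -0.0]
force: [-0.8, 6.8, 3.0]
finger_gap: 14.1
[554.71252034 -54.72968445  46.96353109] [-0.82321139  6.77218987  2.99848019] [0.99453805 0.26072503 0.0797352 ]
```

Seated: y stopped at -54.7 and the force rose from 2 to about 6.5 N. I hold for over a second.

```bash
python3 -m creep '[[-0.02,0.01,0,0,0,0,10],[-0.02,0.01,0,0,0,0,10],[-0.02,0.01,0,0,0,0,10],[-0.02,0.01,0,0,0,0,10],[-0.02,0.01,0,0,0,0,10],[-0.02,0.01,0,0,0,0,10],[-0.02,0.01,0,0,0,0,10]]'
python3 -c "
from h import *
s=sense();print(s['position'],s['force'],s['torque'])"
python3 -m creep '[[-0.02,0.01,0,0,0,0,10],[-0.02,0.01,0,0,0,0,10],[-0.02,0.01,0,0,0,0,10],[-0.02,0.01,0,0,0,0,10],[-0.02,0.01,0,0,0,0,10],[-0.02,0.01,0,0,0,0,10],[-0.02,0.01,0,0,0,0,10],[-0.02,0.01,0,0,0,0,10]]'
python3 -c "
from h import *
s=sense();print(s['position'],s['force'],s['torque'])"
```

```text
clock: 18.5
position: [554.8, -54.7, 47.0]
eef_rot: [0.713, 0.702, -0.002, -0.001]
force: [-2.6, 6.1, 2.8]
finger_gap: 13.5
[554.76056106 -54.74965434  46.98303671] [-2.56630358  6.13899244  2.80299488] [0.95887507 0.40286106 0.08392184]
clock: 19.3
position: [554.7, -54.7, 47.0]
eef_rot: [0.712, 0.702, -0.002, -0.001]
force: [-2.8, 6.9, 3.5]
finger_gap: 13.4
[554.74064925 -54.7163119   47.00004662] [-2.79074541  6.90686007  3.47276727] [0.93720619 0.3990227  0.05470552]
```

```bash
python3 -m creep '[[0,0,0,0,0,0,10],[0,0,0,0,0,0,10]]'
python3 -c "
from h import *
s=sense();print(s['position'],s['force'],s['torque'])"
```

```text
clock: 19.5
position: [554.7, -54.7, 47.0]
eef_rot: [0.712, 0.702, -0.002, -0.001]
force: [-2.1, 4.2, 2.2]
finger_gap: 13.7
[554.74540356 -54.66258861  47.00318672] [-2.12645605  4.17829832  2.21932061] [0.51075343 0.25185382 0.07023791]
```

```bash
python3 -m creep '[[0.003,0,0,0,0,0,10],[0.003,0,0,0,0,0,10]]'
python3 -c "
from h import *
s=sense();print(s['position'],s['force'],s['torque'])"
python3 -m creep '[[0.0,0,0,0,0,0,20],[0.0,0,0,0,0,0,28],[0.0,0,0,0,0,0,36],[0.0,0,0,0,0,0,40],[0.0,0,0,0,0,0,40]]'
python3 - <<'E'
from h import *
s=sense();print(s['position'],s['force'],s['finger_gap'])
c=grab('side');P=cloud(c);h=cv2.cvtColor(c['image'],cv2.COLOR_BGR2HSV)
cv2.imwrite('pics/s6.png',cv2.resize(c['image'][130:290,230:390],None,fx=4.5,fy=3.7,interpolation=cv2.INTER_CUBIC))
b=(h[...,1]<60)&(abs(P[...,0]-550)<45)&(P[...,1]>-105)&(P[...,1]<0)&(P[...,2]>37)&(P[...,2]<42)
q=P[b]; print(len(q),np.percentile(q,[1,99],axis=0).round(1),cv2.minAreaRect(q[:,:2].astype(np.float32)))
E
```

```text
clock: 19.7
position: [554.7, -54.7, 47.0]
eef_rot: [0.712, 0.702, -0.002, -0.001]
force: [-2.7, 3.1, 2.7]
finger_gap: 13.6
[554.71095175 -54.65950401  46.963652  ] [-2.7332282   3.05396756  2.69006777] [0.52374601 0.31125889 0.04892067]
clock: 20.2
position: [554.9, -54.9, 47.1]
eef_rot: [0.713, 0.702, -0.002, -0.001]
force: [-0.1, 1.1, -0.0]
finger_gap: 34.9
[554.87079293 -54.90164144  47.05177965] [-0.11977168  1.06831301 -0.04031704] 34.86861163318693
550 [[524.7 -93.7  37.1]
 [583.4 -13.   41.7]] ((554.46044921875, -56.78743362426758), (90.92747497558594, 61.234535217285156), 89.76343536376953)
```

View pics/s6.png

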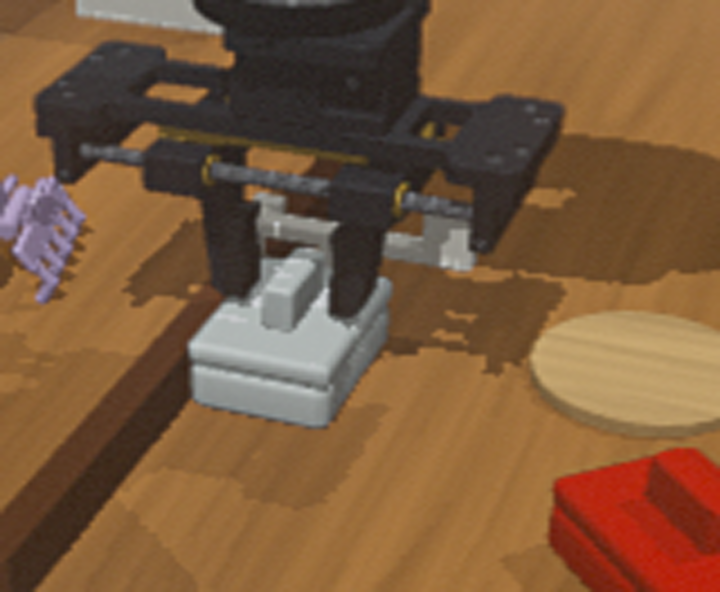

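The crop shows the box flush to the rail at (290,350), with the fingers open either side of the rib. I go up, turn and return to the tab.

```bash
python3 -m creep '[[0,0,-0.3,0,0,0,40],[0,0,-1,0,0,0,40],[0,0,-2.2,0,0,0,40],[0,0,-3.2,0,0,0,40],[0,0,-3.2,0,0,0,40],[0,0,-3.2,0,0,0,40]]'
python3 -c "
from h import *
print(units([504,-111.3,120],89.2))
c=grab('side');P=cloud(c);h=cv2.cvtColor(c['image'],cv2.COLOR_BGR2HSV)
b=(h[...,1]<60)&(abs(P[...,0]-550)<45)&(P[...,1]>-105)&(P[...,1]<0)&(P[...,2]>60)&(P[...,2]<66)&(P[...,0]>535)&(P[...,1]>-85)
q=P[b]; print('rib',len(q),q.mean(0),cv2.minAreaRect(q[:,:2].astype(np.float32)))
b=(h[...,1]<60)&(abs(P[...,0]-550)<45)&(P[...,1]>-105)&(P[...,1]<0)&(P[...,2]>38)&(P[...,2]<42)
q=P[b]; print('top',len(q),np.percentile(q,[1,99],axis=0))"
```

```text
clock: 20.85
position: [555.7, -54.9, 144.1]
eef_rot: [0.713, 0.702, -0.001, -0.0]
force: [-0.8, 0.8, -0.6]
finger_gap: 35.1
(array([-1.905, -1.694,  0.81 ]), array([-2.200e-02, -5.000e-03, -1.126e+01]))
rib 107 [553.21418056 -51.59359847  63.55041583] ((553.9037475585938, -53.099212646484375), (13.283158302307129, 39.88449478149414), 0.07937761396169662)
top 670 [[525.12552521 -95.87812949  38.14313089]
 [585.98809099 -13.08219062  41.67006199]]
```

```bash
python3 -m creep '[[-1.9,-1.69,0.3,0,0,-11.26,40],[-1.9,-1.69,0.3,0,0,-11.26,40],[-1.9,-1.69,0.3,0,0,-11.26,40],[-1.9,-1.69,0.3,0,0,-11.26,40],[-1.9,-1.69,0.3,0,0,-11.26,40],[-1.9,-1.69,0.3,0,0,-11.26,40],[-1.9,-1.69,0.3,0,0,-11.26,40],[-1.9,-1.69,0.3,0,0,-11.26,40],[-1.9,-1.69,0.3,0,0,-11.26,40],[-1.9,-1.69,0.3,0,0,-11.26,40]]'
python3 -c "
from h import *
print(units([504,-111.5,49],89.2))"
```

```text
clock: 21.9
position: [502.0, -110.3, 132.2]
eef_rot: [0.045, 0.999, 0.0, -0.004]
force: [0.5, 1.0, -0.2]
finger_gap: 35.1
(array([-0.092, -0.034,  2.774]), array([ 0.003, -0.058, -0.547]))
```

```bash
python3 -m creep '[[-0.09,-0.03,0.2,0,-0.06,-0.55,32],[-0.09,-0.03,0.7,0,-0.06,-0.55,30],[-0.09,-0.03,1.4,0,-0.06,-0.55,30],[-0.09,-0.03,2.1,0,-0.06,-0.55,30],[-0.09,-0.03,2.6,0,-0.06,-0.55,30],[-0.09,-0.03,2.77,0,-0.06,-0.55,30],[-0.09,-0.03,2.77,0,-0.06,-0.55,30]]'
python3 -c "
from h import *
print(units([504,-111.5,49],89.2))"
```

```text
clock: 22.6
position: [502.5, -110.7, 47.5]
eef_rot: [0.007, 1.0, 0.001, -0.002]
force: [0.7, -0.4, 1.0]
finger_gap: 26.6
(array([-0.049, -0.025, -0.051]), array([ 0.014, -0.023,  0.003]))
```

```bash
python3 -m creep '[[-0.04,-0.03,-0.05,0,0,0,30],[-0.04,-0.03,-0.05,0,0,0,22],[-0.04,-0.03,-0.05,0,0,0,18],[-0.04,-0.03,-0.05,0,0,0,16],[-0.04,-0.03,-0.05,0,0,0,13],[-0.04,-0.03,-0.05,0,0,0,0],[-0.04,-0.03,-0.05,0,0,0,0],[-0.04,-0.03,-0.05,0,0,0,0]]'
python3 - <<'E'
from h import *
s=sense();p=s['position'];print(p,s['force'],s['finger_gap'])
X,Zl=p[0]-590.9,p[2]+19-48
f=lambda a: np.array([X*np.cos(a)+Zl*np.sin(a),-X*np.sin(a)+Zl*np.cos(a)])
for i,a in enumerate(np.arange(0,1.66,.08)):
    d=-(f(a)-f(0))/30; print(i,round(a,2),d.round(2), (d-(-(f(.72)-f(0))/30)).round(2))
E
```

```text
clock: 23.4
position: [504.0, -111.3, 49.4]
eef_rot: [0.007, 1.0, 0.001, -0.001]
force: [0.3, 4.3, 6.4]
finger_gap: 11.6
[ 504.01838447 -111.34538988   49.35922747] [0.28503124 4.30012177 6.40061268] 11.57878021100353
0 0.0 [-0. -0.] [1.17 1.74]
1 0.08 [-0.06 -0.23] [1.1  1.51]
2 0.16 [-0.15 -0.45] [1.02 1.29]
3 0.24 [-0.24 -0.67] [0.92 1.07]
4 0.32 [-0.36 -0.88] [0.81 0.86]
5 0.4 [-0.49 -1.07] [0.67 0.67]
6 0.48 [-0.64 -1.26] [0.53 0.48]
7 0.56 [-0.8  -1.43] [0.36 0.31]
8 0.64 [-0.98 -1.6 ] [0.19 0.15]
9 0.72 [-1.17 -1.74] [0. 0.]
10 0.8 [-1.37 -1.87] [-0.2  -0.13]
11 0.88 [-1.57 -1.99] [-0.41 -0.24]
12 0.96 [-1.79 -2.08] [-0.62 -0.34]
13 1.04 [-2.02 -2.16] [-0.85 -0.42]
14 1.12 [-2.25 -2.22] [-1.08 -0.48]
15 1.2 [-2.48 -2.27] [-1.31 -0.53]
16 1.28 [-2.72 -2.29] [-1.55 -0.55]
17 1.36 [-2.95 -2.3 ] [-1.79 -0.55]
18 1.44 [-3.19 -2.28] [-2.02 -0.54]
19 1.52 [-3.43 -2.25] [-2.26 -0.51]
20 1.6 [-3.66 -2.2 ] [-2.49 -0.46]
```

```bash
python3 -m creep '[[-0.03,0,-0.11,0,0,0,0],[-0.06,0,-0.23,0,0,0,0],[-0.15,0,-0.45,0,0,0,0],[-0.24,0,-0.67,0,0,0,0],[-0.36,0,-0.88,0,0,0,0],[-0.49,0,-1.07,0,0,0,0],[-0.64,0,-1.26,0,0,0,0],[-0.8,0,-1.43,0,0,0,0],[-0.98,0,-1.6,0,0,0,0],[-0.98,0,-1.6,0,0,0,0]]'
python3 - <<'E'
from h import *
s=sense();p=s['position'];print(p,s['force'],s['finger_gap'])
X,Z=p[0]-590.9,p[2]-29; print(np.hypot(X,Z))
f=lambda a: np.array([X*np.cos(a)+Z*np.sin(a),-X*np.sin(a)+Z*np.cos(a)])
for i,a in enumerate(np.arange(0,1.1,.08)): print(i,round(a,2),(-(f(a)-f(0))/30).round(2))
E
```

```text
clock: 24.4
position: [532.6, -111.6, 98.3]
eef_rot: [0.007, 1.0, 0.001, -0.003]
force: [-9.8, 2.6, 4.6]
finger_gap: 11.7
[ 532.5719547  -111.6429839    98.30868871] [-9.84082997  2.56672883  4.62078812] 11.651856249897396
90.58617553956311
0 0.0 [-0. -0.]
1 0.08 [-0.19 -0.15]
2 0.16 [-0.39 -0.28]
3 0.24 [-0.6 -0.4]
4 0.32 [-0.83 -0.49]
5 0.4 [-1.05 -0.57]
6 0.48 [-1.29 -0.64]
7 0.56 [-1.52 -0.68]
8 0.64 [-1.76 -0.7 ]
9 0.72 [-2.01 -0.71]
10 0.8 [-2.25 -0.69]
11 0.88 [-2.49 -0.66]
12 0.96 [-2.72 -0.61]
13 1.04 [-2.95 -0.54]
```

```bash
python3 -m creep '[[-0.19,0,-0.14,0,0,0,0],[-0.39,0,-0.28,0,0,0,0],[-0.6,0,-0.4,0,0,0,0],[-0.83,0,-0.49,0,0,0,0],[-1.05,0,-0.57,0,0,0,0],[-1.29,0,-0.64,0,0,0,0],[-1.52,0,-0.68,0,0,0,0],[-1.76,0,-0.7,0,0,0,0],[-1.76,0,-0.7,0,0,0,0]]'
python3 - <<'E'
from h import *
s=sense();p=s['position'];print(p,s['force'],s['finger_gap'])
X,Z=p[0]-590.9,p[2]-29; print(np.hypot(X,Z), np.arctan2(Z,-X)-np.arctan2(20.4,86.9))
f=lambda a: np.array([X*np.cos(a)+Z*np.sin(a),-X*np.sin(a)+Z*np.cos(a)])
for i,a in enumerate(np.arange(0,.6,.07)): print(i,round(a,2),(-(f(a)-f(0))/30).round(2))
E
```

```text
clock: 25.3
position: [586.8, -112.3, 120.6]
eef_rot: [0.006, 1.0, 0.001, -0.002]
force: [-2.6, 1.1, 4.8]
finger_gap: 11.7
[ 586.8024222  -112.34476223  120.55593956] [-2.58249585  1.08482567  4.83884088] 11.657636524735812
91.6475870512759 1.2954937777976558
0 0.0 [-0. -0.]
1 0.07 [-0.21 -0.  ]
2 0.14 [-0.43  0.01]
3 0.21 [-0.64  0.04]
4 0.28 [-0.85  0.08]
5 0.35 [-1.05  0.14]
6 0.42 [-1.26  0.21]
7 0.49 [-1.45  0.29]
8 0.56 [-1.64  0.39]
```

```bash
python3 -m creep '[[-0.21,0,-0.01,0,0,0,0],[-0.43,0,0.0,0,0,0,0],[-0.64,0,0.03,0,0,0,0],[-0.85,0,0.06,0,0,0,0],[-1.05,0,0.11,0,0,0,0],[-1.05,0,0.11,0,0,0,0]]'
python3 -m creep '[[0,0,0,0,0,0,15],[0,0,0,0,0,0,25],[0,0,0,0,0,0,35],[0,0,-0.2,0,0,0,40],[0,0,-1.2,0,0,0,40],[0,0,-2.5,0,0,0,40],[0,0,-3.2,0,0,0,40],[0,0,-3.2,0,0,0,40]]'
```

```text
clock: 25.9
position: [618.8, -112.7, 116.9]
eef_rot: [0.006, 1.0, 0.001, -0.002]
force: [-2.6, 0.7, 0.1]
finger_gap: 11.7
clock: 26.7
position: [621.6, -113.9, 218.1]
eef_rot: [0.006, 1.0, -0.0, 0.002]
force: [0.5, -0.1, 0.1]
finger_gap: 34.9
```

Released and clear. I move the arm aside and check everything in both views.

```bash
python3 -m creep '[[8,-8,-1,0,0,0,40],[8,-8,-1,0,0,0,40],[8,-8,-1,0,0,0,40],[8,-8,-1,0,0,0,40],[8,-8,-1,0,0,0,40],[8,-8,-1,0,0,0,40],[8,-8,-1,0,0,0,40],[8,-8,-1,0,0,0,40]]'
python3 - <<'E'
from h import *
c=grab('top');P=cloud(c);h=cv2.cvtColor(c['image'],cv2.COLOR_BGR2HSV)
cv2.imwrite('pics/t7.png',cv2.resize(c['image'][100:360,180:460],None,fx=2.8,fy=2.3,interpolation=cv2.INTER_CUBIC))
for zz,lo,hi in((40,36,46),(64,58,70)):
    b=(h[...,1]<60)&(abs(P[...,0]-550)<38)&(P[...,1]>-100)&(P[...,1]<0)&(P[...,2]>lo)&(P[...,2]<hi)
    q=plane(c,np.argwhere(b)[:,::-1],zz)[:,:2].astype(np.float32); print(zz,len(q),cv2.minAreaRect(q),q.min(0),q.max(0))
m=(h[...,2]<90)&(abs(P[...,2]-34)<5); e=[]
for u in list(range(210,265))+list(range(374,412)):
    v=np.where(m[185:212,u])[0]+185
    if len(v)>3: e.append((u,v.max()+.5))
p=plane(c,e,34); f=np.polyfit(p[:,1],p[:,0],1); print('face at y=-97,-55,-13',np.polyval(f,[-97,-55,-13]),90-np.degrees(np.arctan(f[0])))
c=grab('side');P=cloud(c);h=cv2.cvtColor(c['image'],cv2.COLOR_BGR2HSV)
b=(h[...,1]<60)&(h[...,2]>110)&(abs(P[...,0]-600)<45)&(abs(P[...,1]+112)<25)&(P[...,2]>100)
print('leaf',b.sum(),np.percentile(P[b],[1,50,99],axis=0).round(1))
for lo,hi in((38,42),(61,66)):
    b=(h[...,1]<60)&(abs(P[...,0]-550)<38)&(P[...,1]>-100)&(P[...,1]<0)&(P[...,2]>lo)&(P[...,2]<hi)
    q=P[b][:,:2].astype(np.float32); print('side',len(q),cv2.minAreaRect(q),np.percentile(q,[1,99],axis=0))
s=sense(); print(s['position'],s['clock'])
E
```

```text
clock: 27.5
position: [375.4, -353.9, 246.8]
eef_rot: [0.009, 1.0, -0.001, 0.002]
force: [0.1, 0.7, -0.9]
finger_gap: 34.8
40 1537 ((555.6453857421875, -56.01557922363281), (61.868045806884766, 88.25709533691406), 0.5276402831077576) [524.59106 -99.85738] [586.9845   -11.927775]
64 224 ((560.6090087890625, -68.16666412353516), (26.357234954833984, 71.19989776611328), 22.40022850036621) [546.95197 -96.0584 ] [586.3595   -33.415276]
face at y=-97,-55,-13 [583.90881259 584.38091906 584.85302554] 89.35598644794172
leaf 287 [[ 591.4 -116.8  101.3]
 [ 603.3 -107.8  132.4]
 [ 625.2 -105.1  145.1]]
side 659 ((555.6409912109375, -53.87630844116211), (63.60651397705078, 84.14167022705078), 0.7455287575721741) [[525.2177002  -94.33112091]
 [583.04741577 -13.43885965]]
side 101 ((554.4154663085938, -55.16615676879883), (13.797307968139648, 40.93792724609375), 1.0053613185882568) [[547.59228516 -72.06039429]
 [560.6776123  -34.72677231]]
[ 377.78142126 -350.9692971   246.34483691] 27.6
```

View pics/t7.png

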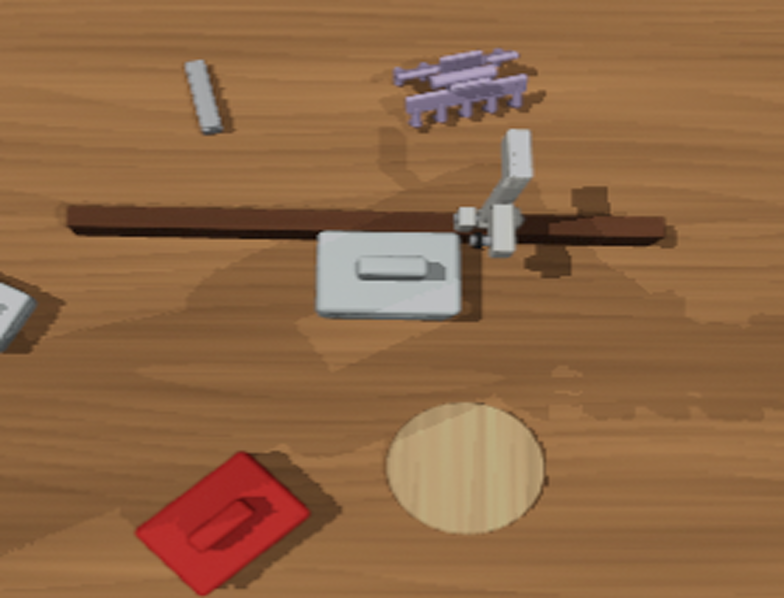

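The top crop shows the box at (388,275), flush against the rail. The leaf is up at (510,190), and the clipper, hair claw and coaster sit where they were. Handing in.

```bash
python3 -c "
from rig import *
print(sign_off(), sense()['clock'])"
```

```text
the job is handed in; nothing more can be done
the job is handed in; nothing more can be done
```

I flipped the leaf down to its end stop and slid the larger grey glass box along the rail onto the screw. I held it there for about 1.8 s, then flipped the leaf back up and left the box at the gauged place. The job was handed in at about 27.6 s, with the arm parked well clear.

- **Forces:** the wrist read 6–7 N during the hold, of which about 2 N was sliding friction. The sideways reading was about 5.5 N at first contact with the rail, then 1–3 N while sliding. The highest reading was about 20 N, a short press of the leaf onto its down stop before I let go, which was more than I intended.
- **Box:** the last views put its yaw within about 0.3° of the rail's and its +y end within 0.3 mm of where it was before the leaf was raised. The gap to the rail is zero within the roughly 2 mm calibration. The two cameras differ by about 2 mm on the box's y centre.
- **Leaf:** it stands at about 1.62 rad, a little past upright and close to where it started.
- **Left alone:** the clipper, hair claw and coaster look unmoved by eye in the last top view; I did not measure them. The bin was not measured either.
- **Failed check:** the rib outline in the last top view was spoilt by stray pixels, so I used the side view for it.

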